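# Stack the two discs of a tube carrier on a mixer's splined hub

### The arm

A 6-joint arm with a two-finger parallel gripper is mounted at the origin on the work surface. World frame = base frame: x ahead of the robot, y to its left, z up, the work surface at z = 0. Lengths are in m, angles in degrees, forces in N, time in s.
With the tool pointing down it reaches from about 0.425 to 0.95 m from the base axis. Payload 3.5 kg.
Tool frame: the origin (TCP) lies at the very end of the fingers, on their centre line; the grasp point (between the pads) lies 19 mm behind it; z points along the fingers, y is the direction in which the jaws open and shut (so a half turn about z gives the same grasp; the last joint's range is limited). The gripper opens to 85 mm and grips with 20 to 120 N. Pads are 22 mm wide; open, the fingers measure 114 mm over their backs; the gripper's body (76 mm by 85 mm) begins 54 mm behind the grasp point. The pads swing forward as they close: fully open they stand 13 mm farther back than shut.
Start: joints at [-84.912, 16.404, 90.338, -0, 73.258, -8.594], TCP at [0.16, -0.656, 0.231] pointing down, gripper open.
Joint ranges: [-158.93, 158.93], [-51.34, 127.21], [12.03, 142.37], [-87.48, 267.48], [13.55, 161.25], [-162.69, 162.69]. Speed limits (degrees/s): [159.86, 159.86, 180, 180, 180, 180].

### API

Orientations are given as a 3x3 rotation matrix whose columns are the frame's x, y, z axes.
In Python, from plant import state, eyes, robot gives the robot as it stands.
- The arm moves only by the shell command python3 -m pendant 'ROWS'. ROWS is text: rows parted by semicolons, each of 7 numbers parted by spaces: the turn, a rotation vector about the world's x, y, z in rad, then the shift along the world's x, y, z in cm, then the closure, from 0 (fully open) to 1 (shut). A call has exactly 5 rows; each row is the pose to reach, as a shift and turn from the pose commanded when the call began; what a row does not reach only later rows make up. A row lasts 1/8 s, in which the tool goes at most 62.5 mm and 10.7 degrees, less where a joint would pass 70% of its speed; a pose out of reach is approached as far as the arm can. A call with a gripper value outside its range is refused whole. The fingers move at their own pace and stop on an object; the grip force is fixed at half the most. Time passes only in rows, so rows that repeat a pose let the fingers close, or fill a call up. It gives the time, the measured TCP pose, the force and the opening at its end, in the units of the state.
- state(): the state, without advancing time (a new reading comes with each control period).
- eyes.camera(name): name is "scene" or "top" or "wrist"; returns (picture, depth): 384x512x3 uint8, red, green, blue; 384x512 float32, m along the optical axis (not along the pixel's ray), 0 where there is no reading.
- eyes.camera_params(name): a dict with "mtx" (3x3 intrinsics, pixels), "R" (3x3) and "t" (3): a world point X has camera coordinates R X + t; the wrist camera has in their place "hand_eye" (4x4, takes a point from camera to tool coordinates, whose origin is the TCP and whose axes are the flange's). Camera axes: x right, y down, z forward; pixel columns grow to the right and rows downward; lengths in m; the calibration is good to about 2 mm. A picture is of the moment at which its call begins: read the wrist's pose just before it. camera_params takes no time and is no camera call.
- robot.finish_job(): hands the job in, once; it reports no verdict.
The state is a dict: "t": time; "joints": joint angles; "qvel": joint speeds; "joint_torque": joint torques, N m; "tool_pos": TCP position; "tcp_rot": TCP orientation; "wrist_force": force on the tool from outside, world axes, zero at the start; "moment": the same for the moment, N m; "finger_gap": finger opening in m.
Only numpy, scipy, OpenCV 4.12 (cv2) and the standard library are available. Lean on these libraries where they do the work, as an engineer would, in place of code of your own. Each camera call takes 0.05 s, during which the arm holds its last target.

### The job

Build up the tube carrier on the mixer's drive hub: slide the guide disc (small holes) on first, fully home on its seat, then the tube disc (large holes) fully home on top of it, collars up, the tube disc's lifting ear on the opposite side from the guide disc's so that the rotor runs balanced. Feel for the splines by turning each disc under light pressure and ease it down by hand: never force it and never let it drop. Leave everything else on the bench where it is, and let go at the end.

Things in the scene. Friction and masses are not known exactly. Their poses are not given: they have to be found in the camera images.
- mixer: Bench tube mixer, fixed: light-grey casing 235 x 200 mm, 85 mm high, sloping panel (blue display, three keys) on its front (-x) side, round bowl on top (rim 180 mm across, 97 mm above the bench). The vertical drive hub stands in the middle of the bowl. Origin: on the bench, on the hub's axis; z up. The gear motor holds the hub: it does not turn by hand.
- hub_seat (a point): On the hub's axis at the height of its seat, 103 mm above the bench: a flat steel shoulder 52 mm across on which the guide disc comes to rest. z up; x, y are the mixer's, not the splines'. From the seat to 42 mm above it the hub has 4 equal straight splines, one every 90 deg, 6 mm wide, root diameter 26 mm, outside diameter 34 mm, with square tops.
- hub_top (a point): Top end of the hub, on its axis, 50 mm above the seat; axes as hub_seat's. Above the splines a plain round pilot 25.6 mm in diameter runs from 42 to 46 mm above the seat, then a cone narrows to 18 mm. The drive stopped at a chance angle: the angle of the splines is not reported here and must be seen or felt.
- guide_disc: Lower disc of the carrier, plain mid-grey: deck 108 mm in diameter and 5 mm thick with 12 small holes (5.5 mm), a collar in the middle, one lifting ear 24 mm wide on its +x side reaching 78 mm from the centre. 110 to 225 g. Lies flat on the bench, collar up. Origin: centre of the underside; x towards the ear, z up. Fully home, its underside lies on the hub's seat.
- guide_disc_collar (a point): Centre of the guide disc's collar top, 26 mm above its underside; axes as the disc's. Grip the collar: two flat sides 40 mm apart (at y = +20 and -20 mm), 46 mm across x. Bore through collar and deck: 27.8 mm between tooth tips, 4 slots 7.6 mm wide, 35.8 mm across, one pointing along +x; on the hub the play is 0.8 mm to a side, 3 deg in turn.
- guide_disc_ear (a point): On top of the guide disc's ear, 68 mm from its axis, 5 mm above the underside; axes as the disc's.
- tube_disc: Upper disc of the carrier, same grey: deck 120 mm in diameter and 8 mm thick with 12 large holes (11 mm), a collar in the middle, one lifting ear 24 mm wide on its +x side reaching 78 mm from the centre. 140 to 280 g. Lies flat on the bench, collar up. Origin: centre of the underside; x towards the ear, z up. Fully home, its underside rests on the guide disc's collar, 26 mm above the hub's seat.
- tube_disc_collar (a point): Centre of the tube disc's collar top, 26 mm above its underside; axes as the disc's. Collar, flats, bore and slots are exactly as on the guide disc.
- tube_disc_ear (a point): On top of the tube disc's ear, 68 mm from its axis, 8 mm above the underside; axes as the disc's.
- tube_rack: Bystander: dark rack 62 x 160 x 30 mm with small tubes, 41 mm high in all. Origin: centre of the underside.
- tip_box: Bystander: pipette-tip box 122 x 86 x 66 mm. Origin: centre of the underside.
- pipette: Bystander: pipette lying flat, about 280 x 45 mm, 26 mm high, tip towards its +x. Origin: on the bench, 18 mm short of where the grip ends and the shaft begins.
- reagent: Bystander: bottle 52 mm in diameter, 105 mm high. Origin: centre of the underside.
- hub_knob: Bystander: the hub's black knurled knob, 40 mm in diameter, 20 mm high. Origin: centre of the underside.
- marker: Bystander: marker pen 140 mm long, 12 mm thick, lying along its x. Origin: on the bench, near its middle.
Not all that is in view belongs to the job. Leave any blue look-alike of the tube_disc alone.

How it is judged (in metres and radians):
On the way:
1. the guide disc is fully home on the hub (within 2 mm of the seat, 3 mm of the axis, level) (z of guide_disc in the frame of hub_seat below 0.002 m and horizontal distance between guide_disc and hub_seat below 0.003 m and angle between guide_disc's own z axis and vertical below 0.05 rad), for 0.2 s.
At the end, for the whole second after the job is handed in: Guide disc on the hub's seat (underside within 2 mm), tube disc on its collar (23 to 28 mm above the seat), both within 3 mm of the axis, level within 0.05 rad, collars up, at rest; ears on opposite sides (ear points more than 131 mm apart, of 136) (all of step 1 and z of tube_disc in the frame of hub_seat between 0.023 and 0.028 m and horizontal distance between tube_disc and hub_seat below 0.003 m and angle between tube_disc's own z axis and vertical below 0.05 rad and horizontal distance between guide_disc_ear and tube_disc_ear above 0.131 m and linear speed of each of guide_disc, tube_disc below 0.01 m/s); the robot touches nothing.
It fails at once if a disc is forced or dropped onto the hub (more than 70 N) (contact force between any of guide_disc, tube_disc and mixer above 70 N).
It fails at once if the tube disc is forced or dropped onto the guide disc (more than 70 N) (contact force between tube_disc and guide_disc above 70 N).
It fails at once if a bystander is moved by more than 20 mm (distance of any of tube_rack, tip_box, pipette, reagent, hub_knob, marker from where it was at the start of the episode above 0.02 m).
It fails at once if a disc is let drop on the hub (falls faster than 0.5 m/s) ((linear speed of guide_disc above 0.5 m/s and horizontal distance between guide_disc and hub_seat below 0.02 m and z of guide_disc in the frame of hub_seat below 0.054 m) or (linear speed of tube_disc above 0.5 m/s and horizontal distance between tube_disc and hub_seat below 0.02 m and z of tube_disc in the frame of hub_seat below 0.054 m)).
It also fails if it takes over 72 s, if anything falls off the work surface, if the arm or the gripper's body presses on something with over 40 N, if the wrist force passes 120 N, or if a joint passes its speed limit or range.

## Working session

There is one attempt and no reset: what is moved stays moved. The work goes in short steps, Python scripts to look and compute and a shell command to move; the robot and the scene stay as the last step left them, time stands still between calls to the robot, and variables do not carry over. Pictures are saved under pics/ and viewed, and the job is handed in when it is done.

```bash
ls; mkdir -p pics; python3 - <<'E'
from plant import state,eyes,robot
import cv2,numpy as np
s=state();print({k:np.round(v,3).tolist() if not isinstance(v,float) else v for k,v in s.items()})
for n in ["scene","top","wrist"]:
    p,d=eyes.camera(n);cv2.imwrite(f"pics/{n}0.png",p[:,:,::-1]);np.savez(f"pics/{n}0.npz",p=p,d=d)
    c=eyes.camera_params(n);print(n,{k:np.round(v,4).tolist() for k,v in c.items()})
E
```

```text
pics
{'t': 0.0, 'joints': [-84.913, 16.454, 90.422, -0.001, 73.258, -8.597], 'qvel': [0.085, -0.066, 0.088, 0.029, 0.028, -0.028], 'joint_torque': [0.0, -40.598, -29.263, -0.0, 0.006, -0.0], 'tool_pos': [0.16, -0.655, 0.23], 'tcp_rot': [[0.972, 0.237, -0.0], [0.237, -0.972, 0.002], [0.0, -0.002, -1.0]], 'wrist_force': [0.509, -0.297, 0.237], 'moment': [0.028, 0.026, -0.043], 'finger_gap': 0.0853406096620225}
scene {'mtx': [[432.5153, 0.0, 255.1907], [0.0, 432.5153, 193.9321], [0.0, 0.0, 1.0]], 'R': [[0.5419, 0.8402, -0.0217], [0.5393, -0.3674, -0.7578], [-0.6446, 0.3989, -0.6522]], 't': [-0.2348, -0.2339, 1.7015]}
top {'mtx': [[359.8656, 0.0, 256.0652], [0.0, 359.8656, 194.3135], [0.0, 0.0, 1.0]], 'R': [[0.0136, -0.9996, 0.0249], [-0.9835, -0.0179, -0.1802], [0.1806, -0.0221, -0.9833]], 't': [-0.0913, 0.5537, 1.0961]}
wrist {'mtx': [[317.6954, 0.0, 253.2251], [0.0, 317.6954, 191.0798], [0.0, 0.0, 1.0]], 'hand_eye': [[0.0013, -0.9465, -0.3226, 0.0831], [1.0, 0.0011, 0.0007, -0.0006], [-0.0003, -0.3226, 0.9465, -0.1432], [0.0, 0.0, 0.0, 1.0]]}
```

View pics/scene0.png

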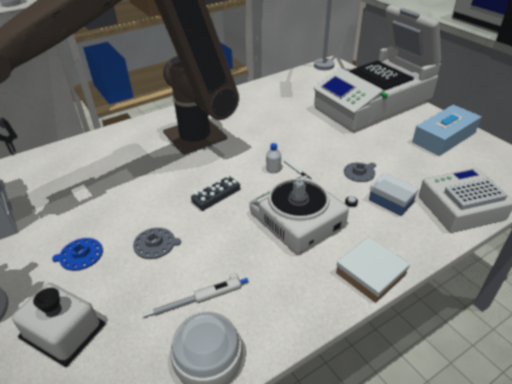

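View pics/top0.png

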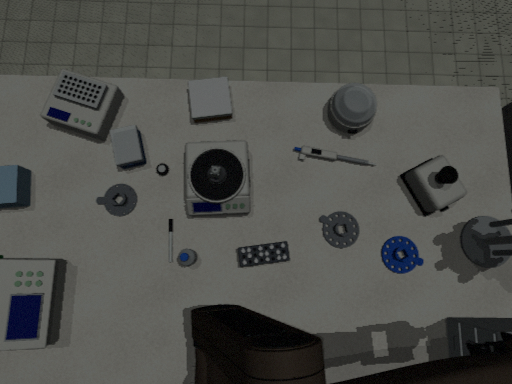

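View pics/wrist0.png

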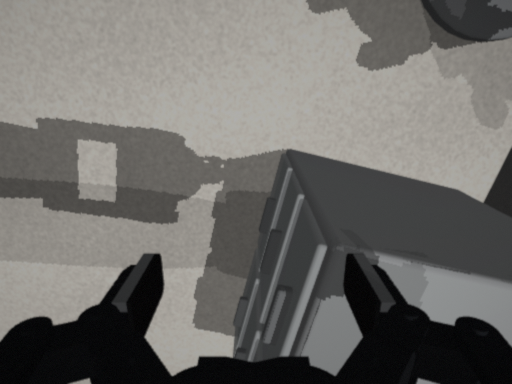

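The top view shows grey discs at (120,200) and (340,230), a blue look-alike at (401,254), and the mixer hub at (216,173). I'll enlarge these to confirm which disc is which.

```bash
cat > h.py <<'E'
import numpy as np,cv2
from plant import state,eyes,robot
def ray(n,u,v):
    c=eyes.camera_params(n);K=c["mtx"];R=np.array(c["R"]);t=np.array(c["t"])
    d=R.T@np.linalg.inv(K)@np.array([u,v,1.]);o=-R.T@t
    return o,d
def onz(n,u,v,z):
    o,d=ray(n,u,v);return o+d*(z-o[2])/d[2]
def proj(n,X):
    c=eyes.camera_params(n);x=c["mtx"]@(np.array(c["R"])@X+c["t"]);return x[:2]/x[2]
def wparams(s):
    c=eyes.camera_params("wrist");H=np.eye(4);H[:3,:3]=s["tcp_rot"];H[:3,3]=s["tool_pos"]
    return c["mtx"],H@c["hand_eye"]
def wonz(s,u,v,z):
    K,T=wparams(s);d=T[:3,:3]@np.linalg.inv(K)@np.array([u,v,1.]);o=T[:3,3]
    return o+d*(z-o[2])/d[2]
def wproj(s,X):
    K,T=wparams(s);x=K@(T[:3,:3].T@(X-T[:3,3]));return x[:2]/x[2]
E
python3 - <<'E'
from h import *
p=np.load("pics/top0.npz")["p"][:,:,::-1]
a=[cv2.resize(p[y-32:y+32,x-40:x+40],(400,320),interpolation=cv2.INTER_CUBIC) for x,y in [(120,200),(340,230),(401,254),(216,173)]]
a=np.vstack([np.hstack(a[:2]),np.hstack(a[2:])]);a=cv2.convertScaleAbs(a,alpha=1.5)
cv2.imwrite("pics/crop0.png",cv2.resize(a,(750,600)))
E
```

```text
(no output)
```

View pics/crop0.png

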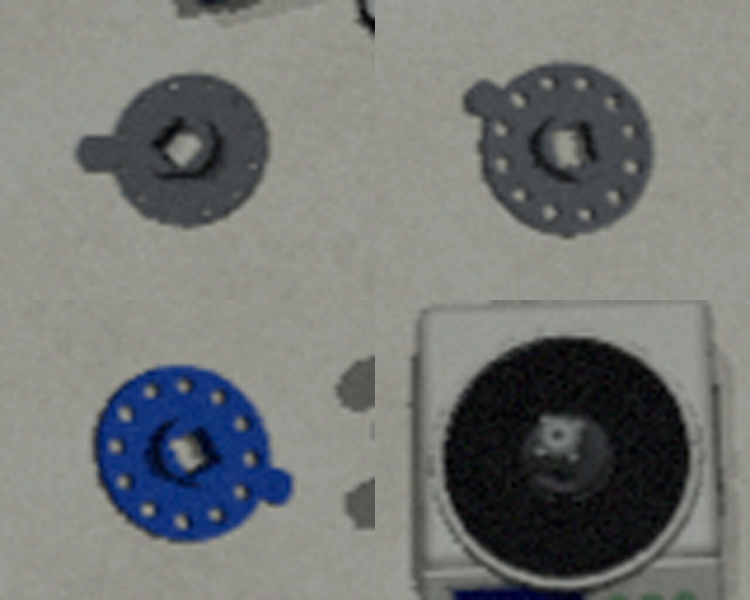

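Confirmed. The grey disc with tiny holes at (120,200) is the guide disc, ear to the left. The grey disc with large holes at (340,230) is the tube disc, ear to the upper left. The blue one at (401,254) is the decoy. Next I'll measure poses.

```bash
cat > m.py <<'E'
from h import *
p=np.load("pics/top0.npz")["p"]
def disc(cx,cy,zt,zear,r):
    g=p.astype(int);v=g.mean(2);m=((v<95)).astype(np.uint8)
    w=np.zeros_like(m);w[cy-32:cy+33,cx-32:cx+33]=1;m=m*w
    n,l,st,ce=cv2.connectedComponentsWithStats(m);k=np.argmax([st[i,4] if i else 0 for i in range(n)])
    c,_=cv2.findContours((l==k).astype(np.uint8),cv2.RETR_EXTERNAL,cv2.CHAIN_APPROX_NONE)
    c=max(c,key=cv2.contourArea)[:,0]
    P=np.array([onz("top",u,v,zt) for u,v in c])[:,:2]
    # robust circle: iterate excl. ear
    q=P;ctr=P.mean(0)
    for _ in range(8):
        A=np.c_[2*q,np.ones(len(q))];s=np.linalg.lstsq(A,(q**2).sum(1),rcond=None)[0];ctr=s[:2];R=np.sqrt(s[2]+ctr@ctr)
        dd=np.linalg.norm(P-ctr,axis=1);q=P[np.abs(dd-R)<.004]
    e=P[dd>R+.008].mean(0)-ctr
    return ctr,R,np.degrees(np.arctan2(e[1],e[0])),dd.max()
print("guide",disc(120,200,.005,.005,.054))
print("tube",disc(340,230,.008,.008,.06))
# hub
d=np.load("pics/top0.npz")["d"]
for r in range(150,200,3): print(r,np.round(d[r,190:246:3],3).tolist()) if False else None
v=p.astype(int).mean(2)
m=np.zeros(v.shape,np.uint8)
m[v<50]=1
n,l,st,ce=cv2.connectedComponentsWithStats(m)
for i in range(n):
    x,y,w,h,a=st[i]
    if a>300:print(st[i],ce[i])
E
python3 m.py; python3 - <<'E'
from h import *
print("hubtop",onz("top",216,171,.153), onz("scene",299,179,.153))
p=np.load("pics/scene0.npz")["p"][:,:,::-1]
cv2.imwrite("pics/hubs.png",cv2.resize(p[140:260,230:370],(700,600),interpolation=cv2.INTER_CUBIC))
E
```

```text
guide (array([0.53898548, 0.36278103]), np.float64(0.05582671786903614), np.float64(93.06733390053698), np.float64(0.0810875552084553))
tube (array([ 0.45252652, -0.36066766]), np.float64(0.0618999491031406), np.float64(60.00831849487718), np.float64(0.08529244853830446))
[     0      0    512    384 165657] [248.46645176 174.55744098]
[ 44  88  80  55 854] [ 95.0117096  121.88992974]
[327  94  43  44 585] [342.05299145 121.24786325]
[502 102  10  91 487] [508.08829569 135.09445585]
[ 191  149   52   51 2060] [216.31941748 174.28592233]
[399 158  50  59 841] [418.960761   191.58977408]
[  0 166  31  44 626] [ 20.62460064 190.35942492]
[434 166  24  22 367] [445.37874659 176.1253406 ]
[ 97 184  40  32 745] [118.71006711 199.33825503]
[192 197  42  16 313] [207.21086262 206.02555911]
[319 212  39  36 532] [340.03759398 229.42857143]
[ 459  218   53   54 1550] [482.32709677 246.14322581]
[381 237  42  36 968] [399.84400826 254.51756198]
[237 241  53  26 748] [262.55481283 254.19117647]
[ 46 259  21  86 962] [ 56.15904366 301.32224532]
[   6  295   36   45 1331] [ 23.5379414  316.94815928]
[ 190  304  226   80 9833] [263.4287603  349.32858741]
[ 330  317  182   67 6164] [457.94970798 356.68283582]
hubtop [0.60370974 0.03811343 0.153     ] [0.60037063 0.04480486 0.153     ]
```

View pics/hubs.png

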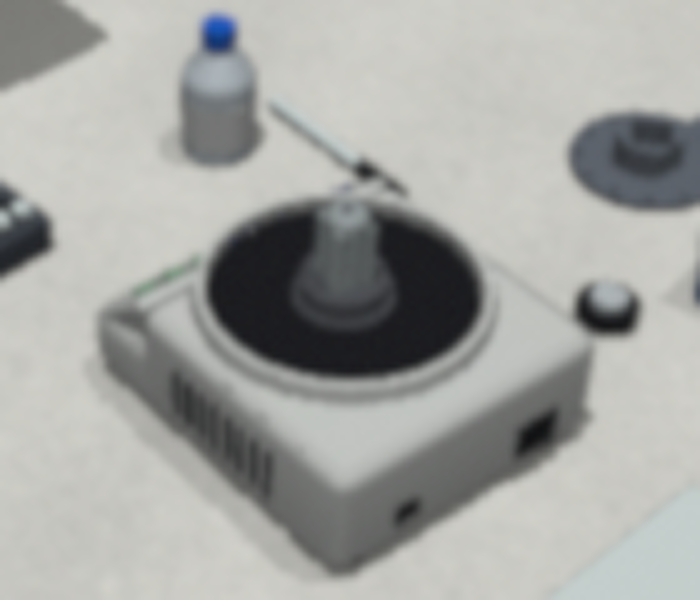

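```bash
python3 -m pendant '0 0 0 1 0 3 0; 0 0 0.05 4 4 4 0; 0 0 0.1 7 9 4 0; 0 0 0.15 10.5 14 4 0; 0 0 0.2 14 19.5 4 0'; python3 -m pendant '0 0 0.05 3 5 0 0; 0 0 0.1 6 10 0 0; 0 0 0.15 9 15 0 0; 0 0 0.2 12 20 0 0; 0 0 0.2 15 25 0 0';python3 -m pendant '0 0 0.05 3 5 0 0; 0 0 0.1 6 10 0 0; 0 0 0.15 9 15 -1 0; 0 0 0.2 12 20 -2 0; 0 0 0.2 15 25 -3 0'; python3 - <<'E'
from h import *
for k in range(1):
    s=state();p,d=eyes.camera("wrist");cv2.imwrite("pics/w1.png",p[:,:,::-1]);np.savez("pics/w1.npz",p=p,d=d,**s)
    print(s["t"],s["tool_pos"],s["tcp_rot"],s["wrist_force"],wproj(s,np.array([.602,.041,.153])))
E
```

```text
t: 0.78
tool_pos: [0.299, -0.4613, 0.271]
tcp_rot: [[0.905, 0.426, 0.0], [0.426, -0.905, 0.0], [0.0, -0.0, -1.0]]
wrist_force: [-0.0, -0.5, 0.4]
finger_gap: 0.0854
t: 1.4
tool_pos: [0.4488, -0.2113, 0.2712]
tcp_rot: [[0.803, 0.596, 0.0], [0.596, -0.803, -0.0], [0.0, 0.0, -1.0]]
wrist_force: [0.6, -1.1, -1.4]
finger_gap: 0.0858
t: 2.02
tool_pos: [0.5989, 0.0388, 0.2408]
tcp_rot: [[0.668, 0.744, -0.0], [0.744, -0.668, -0.0], [-0.0, 0.0, -1.0]]
wrist_force: [1.1, -0.3, 1.1]
finger_gap: 0.0852
2.025 [0.59886054 0.03876804 0.24082274] [[ 6.67956758e-01  7.44200085e-01 -4.53760067e-05]
 [ 7.44200065e-01 -6.67956752e-01 -2.00302225e-04]
 [-1.79374143e-04  1.00024398e-04 -9.99999979e-01]] [ 1.07643548 -0.27565555  1.0757838 ] [254.73945767 192.19690106]
```

View pics/w1.png

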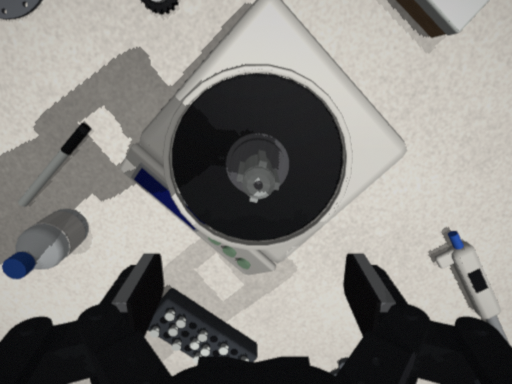

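```bash
python3 - <<'E'
from h import *
z=np.load("pics/w1.npz");p=z["p"][:,:,::-1];d=z["d"]
c=p[120:215,205:315];c=cv2.resize(c,None,fx=6,fy=6,interpolation=cv2.INTER_CUBIC);c=cv2.convertScaleAbs(c,alpha=2.0,beta=-40)
cv2.imwrite("pics/w1c.png",c)
K,T=wparams({"tcp_rot":z["tcp_rot"],"tool_pos":z["tool_pos"]})
vv,uu=np.mgrid[0:384,0:512];P=np.stack([(uu-K[0,2])/K[0,0]*d,(vv-K[1,2])/K[1,1]*d,d],-1)@T[:3,:3].T+T[:3,3]
zz=P[...,2]
sub=np.round(zz[150:210:3,225:290:3]*1000).astype(int)
for r in sub:print(*r)
for lo,hi in [(.135,.147),(.15,.158)]:
    m=(zz>lo)&(zz<hi)&(uu>200)&(uu<320)&(vv>130)&(vv<220);print(lo,m.sum(),P[m].mean(0),P[m].min(0),P[m].max(0))
E
```

```text
89 87 92 90 104 103 103 104 103 104 103 384 105 104 103 104 104 103 103 91 92 87
88 91 92 103 105 104 103 103 102 103 104 108 116 113 103 103 103 103 104 94 91 87
88 91 92 103 103 103 104 104 103 105 110 117 384 125 104 104 103 103 104 102 92 88
87 93 104 105 104 103 105 105 112 118 121 126 139 138 109 104 103 103 103 103 92 90
88 92 103 384 103 107 106 113 123 128 132 134 146 145 123 105 103 103 103 105 104 90
88 92 104 104 104 118 115 123 133 138 142 142 147 147 134 121 384 104 105 104 104 91
87 92 103 104 104 128 124 135 144 147 150 149 150 146 144 135 103 103 104 104 104 92
87 91 104 104 105 135 135 146 149 152 152 151 151 150 150 146 113 109 104 104 104 91
87 91 384 105 103 145 144 151 151 152 154 153 153 152 152 151 142 120 103 103 103 88
88 88 105 106 145 146 148 151 154 153 153 154 154 153 153 152 149 130 103 103 92 89
88 88 92 103 145 146 151 153 154 153 154 154 154 154 154 154 150 140 137 104 88 88
88 87 87 104 104 104 151 153 153 152 154 154 154 154 153 154 150 145 146 91 88 89
88 88 88 88 104 105 152 152 153 154 154 155 154 153 154 154 151 146 145 87 87 88
87 88 88 87 88 104 103 152 153 154 154 156 153 154 154 153 150 146 88 89 88 88
89 89 88 88 88 87 88 152 154 152 154 152 154 153 155 151 88 87 88 87 87 87
87 89 88 86 88 88 86 89 151 153 153 154 154 153 152 88 89 87 88 88 88 88
88 88 87 88 88 89 88 87 88 146 149 151 151 89 88 88 87 87 89 88 89 88
86 88 87 87 87 89 88 87 85 146 147 88 87 88 87 87 88 88 89 87 88 86
88 87 89 88 89 86 89 88 88 87 86 88 88 88 88 88 87 88 88 87 88 87
89 87 89 88 88 87 89 89 88 87 88 87 87 87 88 89 89 87 87 88 88 87
0.135 319 [0.61136112 0.04793015 0.14358917] [0.59262173 0.02820949 0.13508456] [0.62313213 0.0593233  0.1469538 ]
0.15 749 [0.60863555 0.04450973 0.15292021] [0.59601135 0.03147449 0.1500185 ] [0.62041995 0.05607439 0.15586914]
```

View pics/w1c.png

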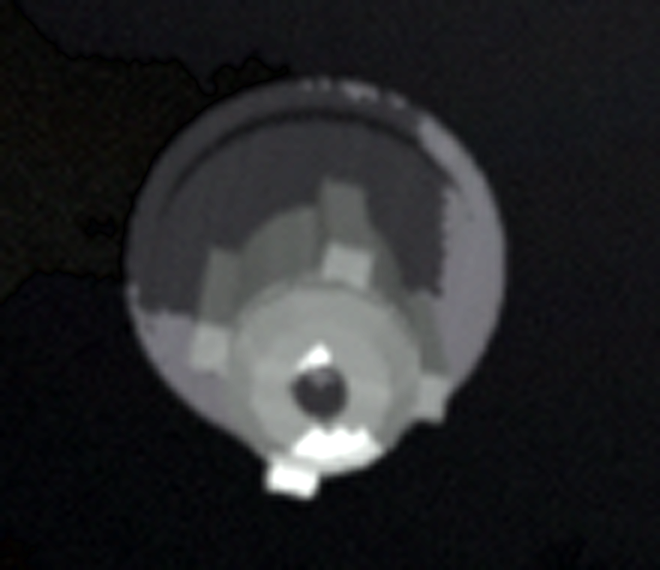

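The four spline ends show in the crop at (348,264), (210,348), (430,397) and (293,480). I'll cast them onto z=0.145, and the seat and pilot likewise.

```bash
python3 - <<'E'
from h import *
z=np.load("pics/w1.npz");s={"tcp_rot":z["tcp_rot"],"tool_pos":z["tool_pos"]}
f=lambda x,y,h:wonz(s,205+(x+.5)/6-.5,120+(y+.5)/6-.5,h)[:2]
a,b,c,d=[f(x,y,.145) for x,y in [(348,264),(210,348),(430,397),(293,480)]]
print(a,d,(a+d)/2,np.linalg.norm(a-d),np.degrees(np.arctan2(*(a-d)[::-1])))
print(b,c,(b+c)/2,np.linalg.norm(b-c),np.degrees(np.arctan2(*(b-c)[::-1])))
print("tip hole",f(320,390,.153)); print("pilot",f(332,381,.150))
print("seat L/R",f(128,275,.103),f(506,265,.103),(f(128,270,.103)+f(506,270,.103))/2)
E
```

```text
[0.62026035 0.0523126 ] [0.59522437 0.0349487 ] [0.60774236 0.04363065] 0.030468098103906674 34.743541665609555
[0.59940572 0.05587336] [0.61644312 0.03159978] [0.60792442 0.04373657] 0.029656027882591755 125.06466193366663
tip hole [0.60789723 0.04396744]
pilot [0.60924988 0.04310429]
seat L/R [0.58830212 0.06468792] [0.63198638 0.02766958] [0.61016326 0.04616265]
```

```bash
python3 -m pendant '0 0 0.15 -1 6 0 0; 0 0 0.32 -2 12 0 0; 0 0 0.48 -3 18 -1 0; 0 0 0.64 -4 24 -3 0; 0 0 0.78 -6 30 -6 0'; python3 -m pendant '0 0 0 0 2.4 -2 0; 0 0 0 0 2.4 -3 0;0 0 0 0 2.4 -3 0;0 0 0 0 2.4 -3 0;0 0 0 0 2.4 -3 0';python3 - <<'E'
from h import *
s=state();p,d=eyes.camera("wrist");cv2.imwrite("pics/w2.png",p[:,:,::-1]);np.savez("pics/w2.npz",p=p,d=d,**s)
print(s["t"],s["tool_pos"],s["tcp_rot"],s["wrist_force"])
E
```

```text
t: 2.7
tool_pos: [0.5408, 0.3312, 0.1853]
tcp_rot: [[-0.053, 0.999, 0.002], [0.999, 0.053, 0.001], [0.001, 0.002, -1.0]]
wrist_force: [0.6, -0.3, -0.1]
finger_gap: 0.0851
t: 3.32
tool_pos: [0.5418, 0.3525, 0.1565]
tcp_rot: [[-0.046, 0.999, 0.002], [0.999, 0.046, 0.001], [0.001, 0.002, -1.0]]
wrist_force: [0.0, 0.2, -0.2]
finger_gap: 0.0853
3.325 [0.54178267 0.3524538  0.15650273] [[-4.64890010e-02  9.98916981e-01  1.90727386e-03]
 [ 9.98918563e-01  4.64875852e-02  7.80110527e-04]
 [ 6.90601096e-04  1.94147782e-03 -9.99997877e-01]] [ 0.02454225  0.16675988 -0.16586697]
```

View pics/w2.png

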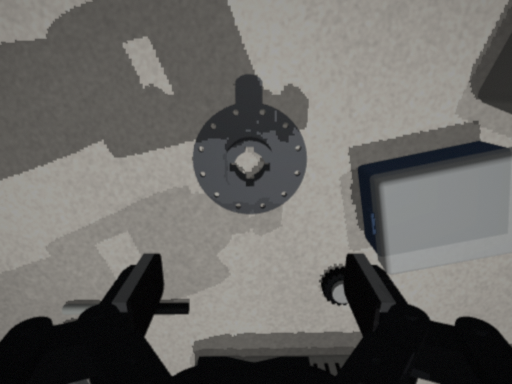

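The guide disc is at (249,158) with its ear up at (248,90), and the tip box sits to the right, clear of the fingers. I'll fit its pose.

```bash
cat > fit.py <<'E'
import sys
from h import *
from scipy.optimize import least_squares
def circ(P,R0):
    return least_squares(lambda c:np.hypot(*(P-c[:2]).T)-R0,[*P.mean(0)],loss="soft_l1",f_scale=.0005).x
def fit(f,box,R,zt,thr=110):
    z=np.load(f);p=z["p"];s={"tcp_rot":z["tcp_rot"],"tool_pos":z["tool_pos"]}
    K,T=wparams(s);d=z["d"]
    vv,uu=np.mgrid[0:384,0:512];Q=np.stack([(uu-K[0,2])/K[0,0]*d,(vv-K[1,2])/K[1,1]*d,d],-1)@T[:3,:3].T+T[:3,3]
    x0,y0,x1,y1=box
    # grey disc: bluish-grey vs. warm bench
    B=(p[:,:,2].astype(int)-p[:,:,0])
    m=((B>2)).astype(np.uint8);w=np.zeros_like(m);w[y0:y1,x0:x1]=1;m*=w
    m=cv2.morphologyEx(m,cv2.MORPH_OPEN,np.ones((3,3),np.uint8))
    n,l,st,ce=cv2.connectedComponentsWithStats(m);k=1+np.argmax(st[1:,4]);m=(l==k).astype(np.uint8)
    c,_=cv2.findContours(m,cv2.RETR_EXTERNAL,cv2.CHAIN_APPROX_NONE);c=max(c,key=cv2.contourArea)[:,0]
    P=np.array([wonz(s,u,v,zt)[:2] for u,v in c])
    ctr=circ(P,R);dd=np.hypot(*(P-ctr).T)
    for _ in range(6):
        q=P[np.abs(dd-R)<.003];ctr=circ(q,R);dd=np.hypot(*(P-ctr).T)
    far=P[dd>R+.012];e=far.mean(0)-ctr
    print("mask",st[k],"n",len(q),"centre",ctr,"resid",np.std(dd[np.abs(dd-R)<.003]),"mean",np.mean(dd[np.abs(dd-R)<.003])-R,"earmax",dd.max(),"yaw",np.degrees(np.arctan2(e[1],e[0])))
    # collar top by depth
    mm=(Q[...,2]>.021)&(Q[...,2]<.031)&(np.hypot(Q[...,0]-ctr[0],Q[...,1]-ctr[1])<.035)
    print("collar",mm.sum(),(Q[mm].min(0)+Q[mm].max(0))/2,Q[mm].mean(0),"deck z",np.median(Q[...,2][(m>0)]))
    rot=s["tcp_rot"];print("tool",s["tool_pos"],"yaw",np.degrees(np.arctan2(rot[1,0],rot[0,0])))
    o=p[:,:,::-1].copy();o[m>0]=o[m>0]//2+np.array([0,100,0],np.uint8);o=o[y0:y1,x0:x1]
    cv2.imwrite(f.replace(".npz","m.png"),cv2.resize(o,None,fx=3,fy=3)[:600,:800])
E
python3 -c "
from fit import *
fit('pics/w2.npz',(170,60,330,230),.054,.005)"
```

```text
mask [ 193   75  113  138 8813] n 303 centre [0.53774201 0.36637156] resid 0.0007298252747762095 mean -0.0011370793008214086 earmax 0.07616876352116864 yaw 93.21101884129556
collar 1238 [0.5382814  0.36542377 0.02512868] [0.53812637 0.36631194 0.02643177] deck z 0.00588450227634485
tool [0.54178267 0.3524538  0.15650273] yaw 92.66458457306216
```

View pics/w2m.png

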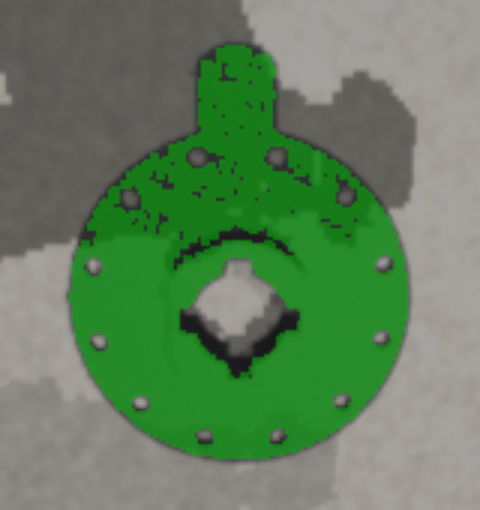

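```bash
python3 -m pendant '0 0 0.01 -0.4 1.4 -2 0; 0 0 0.01 -0.4 1.4 -6 0;0 0 0.01 -0.4 1.4 -8 0;0 0 0.01 -0.4 1.4 -8 0;0 0 0.01 -0.4 1.4 -8 0';python3 - <<'E'
from fit import *
s=state();p,d=eyes.camera("wrist");cv2.imwrite("pics/w3.png",p[:,:,::-1]);np.savez("pics/w3.npz",p=p,d=d,**s)
print(s["t"],s["tool_pos"],s["wrist_force"])
K,T=wparams(s);print(wproj(s,np.array([.538,.3662,.005])))
E
```

```text
t: 4.0
tool_pos: [0.5376, 0.3677, 0.0762]
tcp_rot: [[-0.058, 0.998, 0.002], [0.998, 0.058, 0.001], [0.001, 0.002, -1.0]]
wrist_force: [-0.0, 0.4, 0.8]
finger_gap: 0.0855
4.0 [0.53756362 0.36768417 0.07623357] [-0.01727299  0.3588569   0.82685325]
[253.47688786 206.88329405]
```

View pics/w3.png

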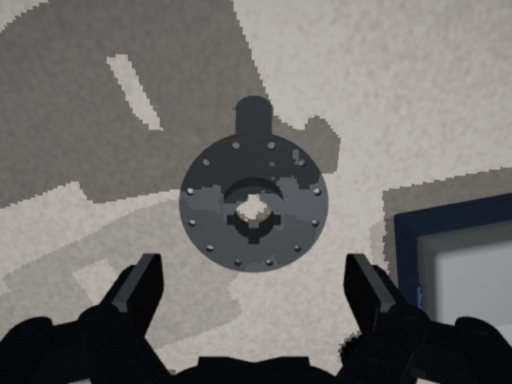

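```bash
python3 -c "
from fit import *
fit('pics/w3.npz',(150,85,350,285),.054,.005)
s=np.load('pics/w3.npz')
print(wonz(s,395,215,.066),wonz(s,385,190,.0),wonz(s,414,300,.066))"
```

```text
mask [  180    97   148   175 14926] n 382 centre [0.53786254 0.36601533] resid 0.00048610072295334183 mean -0.0007279788529291134 earmax 0.07675646186958761 yaw 93.60670851030753
collar 2233 [0.53807376 0.36569229 0.02491672] [0.53802337 0.36675144 0.02623926] deck z 0.005856488593711073
tool [0.53756362 0.36768417 0.07623357] yaw 93.32840181783864
[0.61073428 0.39012    0.066     ] [0.63306663 0.38307427 0.        ] [0.63248765 0.33807961 0.066     ]
```

```bash
python3 -m pendant '0 0 0.005 0 -0.15 -3 0; 0 0 0.005 0 -0.15 -5.5 0;0 0 0.005 0 -0.15 -6.6 0;0 0 0.005 0 -0.15 -6.9 0;0 0 0.005 0 -0.15 -6.9 0';python3 -m pendant '0 0 0 0 0 0 0.3; 0 0 0 0 0 0 0.6; 0 0 0 0 0 0 1;0 0 0 0 0 0 1;0 0 0 0 0 0 1'
```

```text
t: 4.68
tool_pos: [0.5377, 0.3661, 0.0073]
tcp_rot: [[-0.063, 0.998, 0.002], [0.998, 0.063, 0.001], [0.001, 0.002, -1.0]]
wrist_force: [0.0, 1.1, -0.1]
finger_gap: 0.0856
t: 5.3
tool_pos: [0.5374, 0.366, 0.0071]
tcp_rot: [[-0.063, 0.998, 0.001], [0.998, 0.063, 0.001], [0.001, 0.001, -1.0]]
wrist_force: [0.8, 0.4, 4.2]
finger_gap: 0.0386
```

```bash
python3 -m pendant '0 0 0 0 0 0 1; 0 0 0 0 0 0 1; 0 0 0 0 0 0.5 1;0 0 0 0 0 1 1;0 0 0 0 0 1 1'; python3 -m pendant '0 0 0 0 0 3 1; 0 0 0 0 0 6 1; 0 0 0 0 0 9 1;0 0 0 0 0 12 1;0 0 0 0 0 14 1';python3 - <<'E'
from fit import *
s=state();p,d=eyes.camera("wrist");cv2.imwrite("pics/w4.png",p[:,:,::-1]);np.savez("pics/w4.npz",p=p,d=d,**s)
print(s["t"],s["tool_pos"],s["wrist_force"],s["moment"],s["finger_gap"])
E
```

```text
t: 5.92
tool_pos: [0.5366, 0.3656, 0.0161]
tcp_rot: [[-0.063, 0.998, -0.0], [0.998, 0.063, -0.0], [-0.0, -0.0, -1.0]]
wrist_force: [-0.6, 0.3, -1.4]
finger_gap: 0.0387
t: 6.55
tool_pos: [0.537, 0.3658, 0.1575]
tcp_rot: [[-0.063, 0.998, 0.001], [0.998, 0.063, 0.0], [0.0, 0.001, -1.0]]
wrist_force: [0.6, 0.3, -1.3]
finger_gap: 0.0386
6.55 [0.53699396 0.36577607 0.1575216 ] [ 0.61747732  0.33245789 -1.34748963] [-0.05734903 -0.01192059  0.00799005] 0.03858376711226016
```

View pics/w4.png

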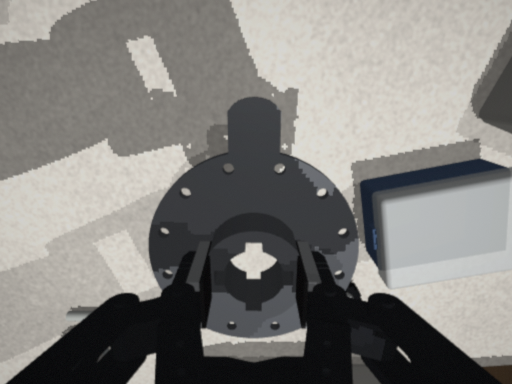

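```bash
python3 - <<'E'
from h import *
p=np.load("pics/w4.npz")["p"][:,:,::-1]
c=cv2.resize(p[225:325,205:305],(600,600),interpolation=cv2.INTER_CUBIC);cv2.imwrite("pics/w4c.png",cv2.convertScaleAbs(c,alpha=2))
E
python3 -c "
from fit import *
fit('pics/w4.npz',(140,85,370,270),.054,.1554)"
```

```text
mask [  150    98   208   172 19667] n 100 centre [0.54856841 0.40215635] resid 0.0017647720079221614 mean -3.9642572553920397e-05 earmax 0.08031748422613062 yaw -146.7052961202978Traceback (most recent call last):
  File "<string>", line 3, in <module>
    fit('pics/w4.npz',(140,85,370,270),.054,.1554)
    ~~~^^^^^^^^^^^^^^^^^^^^^^^^^^^^^^^^^^^^^^^^^^^
  File "fit.py", line 25, in fit
    print("collar",mm.sum(),(Q[mm].min(0)+Q[mm].max(0))/2,Q[mm].mean(0),"deck z",np.median(Q[...,2][(m>0)]))
                             ~~~~~~~~~^^^
    return umr_minimum(a, axis, None, out, keepdims, initial, where)
ValueError: zero-size array to reduction operation minimum which has no identity
```

View pics/w4c.png

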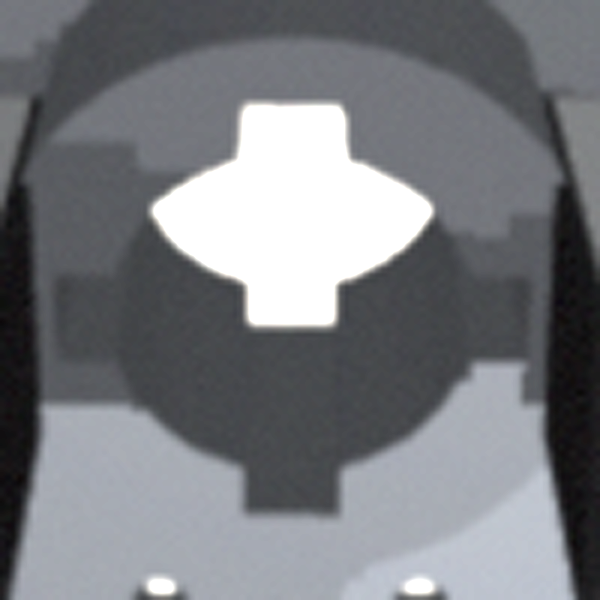

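```bash
python3 - <<'E'
from h import *
z=np.load("pics/w4.npz")
f=lambda x,y,h:wonz(z,205+(x+.5)/6-.5,225+(y+.5)/6-.5,h)
R=z["tcp_rot"];t=z["tool_pos"]
h=.1764
a,b=f(293,103,h),f(293.5,515,h);print(np.linalg.norm(a-b),R.T@((a+b)/2-t))
a,b=f(57,318,h),f(528,318,h);print(np.linalg.norm(a-b),R.T@((a+b)/2-t),(a+b)/2)
# bench-based expectation
print(R.T@(np.array([.538,.3660,.026])-np.array([.5374,.366,.0071])))
E
```

```text
0.036343079352267924 [-0.00034116  0.00021584 -0.01887832]
0.035761805840735024 [-0.00040065  0.0001592  -0.0188784 ] [0.53715823 0.36537751 0.1764    ]
[-3.03411183e-05  6.19211351e-04 -1.88993560e-02]
```

```bash
python3 -m pendant '0 0 0 0 -1 3 1; 0 0 0.1 1 -5 5.5 1; 0 0 0.2 3 -10 5.5 1; 0 0 0.3 5 -15 5.5 1;0 0 0.4 7 -20 5.5 1'; python3 -m pendant '0 0 0.08 2 -6 0 1; 0 0 0.15 4 -12 0 1; 0 0 0.15 5.3 -17 0 1;0 0 0.15 5.3 -19.6 0 1;0 0 0.15 5.3 -19.6 0 1';python3 - <<'E'
from fit import *
s=state();p,d=eyes.camera("wrist");cv2.imwrite("pics/w5.png",p[:,:,::-1]);np.savez("pics/w5.npz",p=p,d=d,**s)
print(s["t"],s["tool_pos"],s["wrist_force"],s["moment"],s["finger_gap"])
u,v=wproj(s,np.array([.608,.0437,.153]));print(u,v)
u,v=int(u),int(v)
x,y=max(u-50,0),max(v-50,0);print("crop",x,y)
c=cv2.resize(p[y:y+100,x:x+100,::-1],None,fx=6,fy=6,interpolation=cv2.INTER_CUBIC);cv2.imwrite("pics/w5c.png",cv2.convertScaleAbs(c,alpha=2,beta=-40))
E
```

```text
t: 7.22
tool_pos: [0.6067, 0.1641, 0.2099]
tcp_rot: [[-0.45, 0.893, -0.002], [0.893, 0.45, -0.0], [0.001, -0.002, -1.0]]
wrist_force: [0.2, 0.4, -1.6]
finger_gap: 0.0387
t: 7.85
tool_pos: [0.6593, -0.0324, 0.2095]
tcp_rot: [[-0.572, 0.82, -0.002], [0.82, 0.572, 0.0], [0.002, -0.002, -1.0]]
wrist_force: [-0.1, 0.8, -1.0]
finger_gap: 0.0385
7.85 [ 0.65931002 -0.03244889  0.20952148] [-0.08260097  0.75611311 -1.04077532] [ 0.00183059 -0.03702978  0.02617889] 0.03854225556023766
255.60653204595778 68.13483534241921
crop 205 18
```

View pics/w5.png

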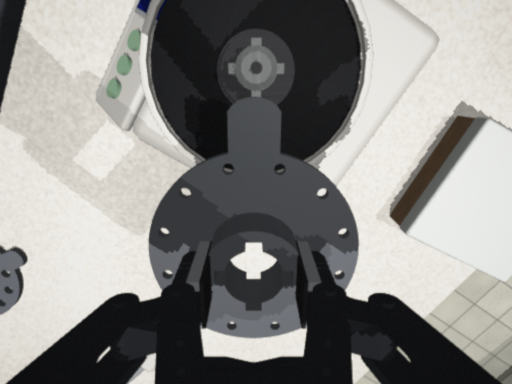

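View pics/w5c.png

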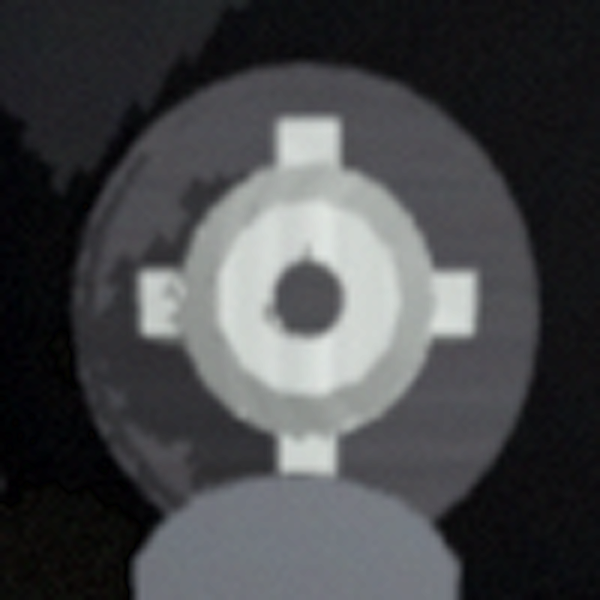

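```bash
python3 - <<'E'
from h import *
z=np.load("pics/w5.npz")
f=lambda x,y,h:wonz(z,205+(x+.5)/6-.5,18+(y+.5)/6-.5,h)
R=z["tcp_rot"];print("toolyaw",np.degrees(np.arctan2(R[1,0],R[0,0])))
a,b=f(138,303,.145),f(477,302,.145);print((a+b)/2,np.linalg.norm(a-b),np.degrees(np.arctan2(*(b-a)[1::-1])))
print("tip",f(309,298,.153)); print("top spline end",f(308,116,.145),f(308,116,.145)[:2]-.017*R[:2,0])
c=f(308.5,298,.153);a=f(308,141,.145);print("ang",np.degrees(np.arctan2(*(a-c)[1::-1])))
print("circle cone",(f(217,298,.153)+f(402,298,.153))/2,(f(309,198,.153)+f(309,396,.153))/2)
for k,(x,y) in dict(bc=(0,0)).items():
  for b_,tp in [((.6078,.0440),0)]:
    pass
bore=z["tool_pos"]+R@np.array([-.0004,.0002,-.019]);print("bore now",bore)
E
```

```text
toolyaw 124.92428892490217
[0.60789649 0.04414311 0.145     ] 0.0344991159926137 35.1490699593798
tip [0.60795028 0.04425672 0.153     ]
top spline end [0.59803242 0.05824763 0.145     ] [0.60776479 0.04430919]
ang 125.1710538568964
circle cone [0.6079895  0.04428416 0.153     ] [0.60797843 0.04421675 0.153     ]
bore now [ 0.65974749 -0.03266982  0.22852043]
```

```bash
python3 -m pendant '0 0 0.004 -3 4.5 0 1; 0 0 0.004 -5.18 7.7 0 1; 0 0 0.004 -5.18 7.7 -2 1; 0 0 0.004 -5.18 7.7 -4 1;0 0 0.004 -5.18 7.7 -4.5 1';  python3 -m pendant '0 0 0 0 0 0 1; 0 0 0 0 0 -0.3 1; 0 0 0 0 0 -0.6 1; 0 0 0 0 0 -0.8 1;0 0 0 0 0 -0.8 1'; python3 -c "
from h import *
s=state();p,d=eyes.camera('wrist');cv2.imwrite('pics/w6.png',p[:,:,::-1]);print(s['tool_pos'],s['wrist_force'],s['moment'])"
```

```text
t: 8.52
tool_pos: [0.6067, 0.0465, 0.1627]
tcp_rot: [[-0.578, 0.816, -0.005], [0.816, 0.578, 0.0], [0.003, -0.004, -1.0]]
wrist_force: [0.3, 0.6, -0.7]
finger_gap: 0.0387
t: 9.15
tool_pos: [0.6079, 0.0466, 0.1581]
tcp_rot: [[-0.579, 0.816, -0.0], [0.816, 0.579, 0.0], [0.0, -0.0, -1.0]]
wrist_force: [0.7, 0.2, -0.8]
finger_gap: 0.0388
[0.60791059 0.04663787 0.15805701] [ 0.71561092  0.24489509 -0.80250492] [-0.00730901 -0.08819587  0.03755816]
```

View pics/w6.png

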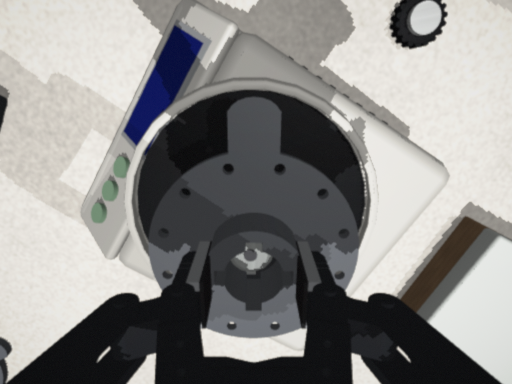

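```bash
python3 -m pendant '0 0 -0.003 0 -0.1 0 1; 0 0 -0.003 0 -0.2 0 1; 0 0 -0.003 0 -0.2 0 1; 0 0 -0.003 0 -0.2 0 1;0 0 -0.003 0 -0.2 0 1';  python3 -c "
from h import *
s=state();p,d=eyes.camera('wrist');cv2.imwrite('pics/w7.png',cv2.convertScaleAbs(cv2.resize(p[215:325,200:310,::-1],(600,600),interpolation=2),alpha=2.5));print(s['tool_pos'],s['wrist_force'],s['moment'])"
```

```text
t: 9.82
tool_pos: [0.608, 0.0447, 0.1582]
tcp_rot: [[-0.576, 0.817, -0.0], [0.817, 0.576, 0.0], [0.0, -0.0, -1.0]]
wrist_force: [0.4, 0.3, -1.1]
finger_gap: 0.0381
[0.60798445 0.04469087 0.15816119] [ 0.44856481  0.28340352 -1.12803048] [-0.04121276  0.00535595 -0.04219259]
```

View pics/w7.png

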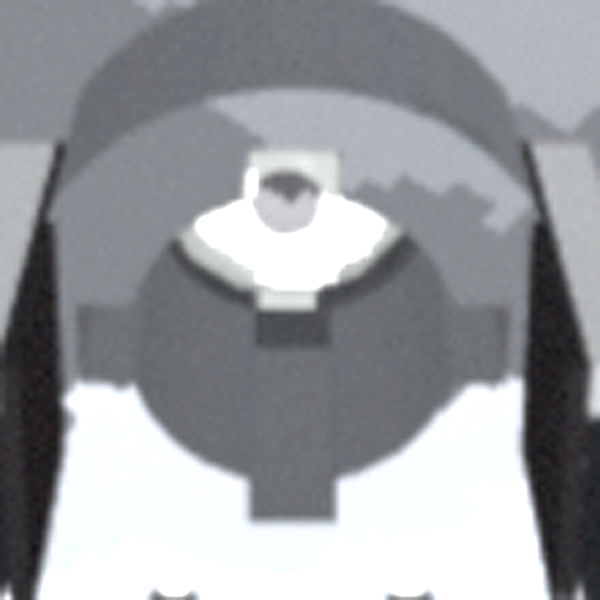

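```bash
python3 - <<'E'
from h import *
s=state();k=110/600
f=lambda x,y,h:wonz(s,200+(x+.5)*k-.5,215+(y+.5)*k-.5,h)
R=np.array(s["tcp_rot"])
hub=R.T@(f(287,203,.153)-s["tool_pos"]);sl=R.T@(f(293,347,.1511)-s["tool_pos"])
top=R.T@((f(293,520,.1771)))- R.T@s["tool_pos"]
side=(R.T@(f(78,340,.1771)-s["tool_pos"])+R.T@(f(508,340,.1771)-s["tool_pos"]))/2
print(hub,sl+[.0179,0,0],top+[.0179,0,0],side)
d=R@(hub-(sl+[.0179,0,0]));print("move",d)
E
```

```text
[-0.00085617 -0.00015125  0.005154  ] [-0.00046238  0.00045172  0.00705389] [-0.00033343  0.000466   -0.01894611] [-6.97044397e-05  4.39267987e-04 -1.89459828e-02]
move [-0.00026597 -0.0006693   0.00189988]
```

```bash
python3 -m pendant '0 0 0 -0.03 -0.06 0 1; 0 0 0 -0.03 -0.06 -0.1 1; 0 0 0 -0.03 -0.06 -0.3 1; 0 0 0 -0.03 -0.06 -0.5 1;0 0 0 -0.03 -0.06 -0.5 1'; python3 -m pendant '0 0 0 0 0 -0.1 1; 0 0 0 0 0 -0.2 1; 0 0 0 0 0 -0.3 1; 0 0 0 0 0 -0.4 1;0 0 0 0 0 -0.4 1'
```

```text
t: 10.5
tool_pos: [0.6075, 0.0441, 0.1527]
tcp_rot: [[-0.576, 0.817, -0.001], [0.817, 0.576, 0.0], [0.0, -0.001, -1.0]]
wrist_force: [-0.1, -0.4, -1.6]
finger_gap: 0.0386
t: 11.12
tool_pos: [0.6076, 0.0441, 0.149]
tcp_rot: [[-0.576, 0.817, -0.0], [0.817, 0.576, 0.0], [0.0, -0.0, -1.0]]
wrist_force: [-0.8, -0.6, -0.9]
finger_gap: 0.0386
```

```bash
python3 -m pendant '0 0 0 0 0 -0.2 1; 0 0 0 0 0 -0.4 1; 0 0 0 0 0 -0.6 1; 0 0 0 0 0 -0.8 1;0 0 0 0 0 -0.8 1'
```

```text
t: 11.75
tool_pos: [0.6075, 0.0441, 0.1408]
tcp_rot: [[-0.576, 0.817, -0.001], [0.817, 0.576, 0.0], [0.0, -0.0, -1.0]]
wrist_force: [-0.0, 1.3, -1.1]
finger_gap: 0.0389
```

```bash
python3 -c "
from h import *
s=state();p,d=eyes.camera('wrist');cv2.imwrite('pics/w8.png',cv2.convertScaleAbs(cv2.resize(p[215:325,200:310,::-1],(600,600),interpolation=2),alpha=2.5));print(s['tool_pos'],s['wrist_force'],s['moment'])"
```

```text
[0.60751657 0.04407529 0.14083507] [-0.00859902  1.2902227  -1.0668867 ] [ 0.02540841 -0.03489325 -0.00783951]
```

View pics/w8.png

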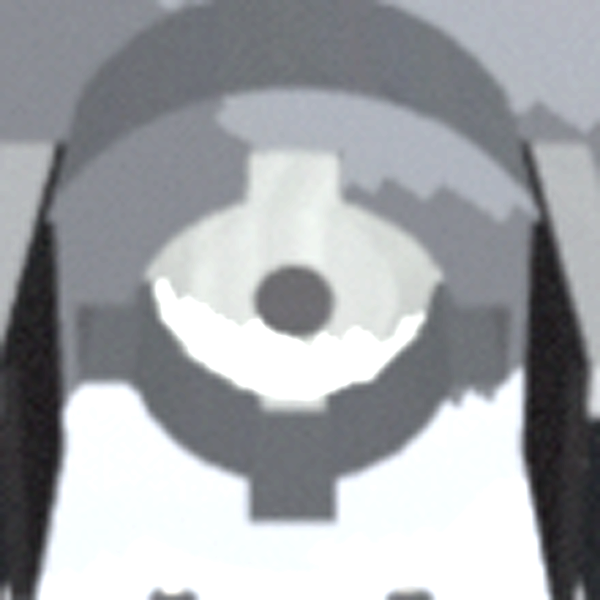

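The spline sits in the slot, at (295,400) in the crop, with no contact force. I'll ease it down further.

```bash
python3 -m pendant '0 0 0 0 0 -0.2 1; 0 0 0 0 0 -0.5 1; 0 0 0 0 0 -0.8 1; 0 0 0 0 0 -1.1 1;0 0 0 0 0 -1.2 1'
```

```text
t: 12.42
tool_pos: [0.6075, 0.0441, 0.1287]
tcp_rot: [[-0.576, 0.817, -0.001], [0.817, 0.576, 0.0], [0.0, -0.0, -1.0]]
wrist_force: [-0.7, 0.5, -0.9]
finger_gap: 0.0387
```

```bash
python3 -m pendant '0 0 0 0 0 -0.2 1; 0 0 0 0 0 -0.5 1; 0 0 0 0 0 -0.8 1; 0 0 0 0 0 -1.1 1;0 0 0 0 0 -1.2 1'
```

```text
t: 13.05
tool_pos: [0.6075, 0.0441, 0.1168]
tcp_rot: [[-0.576, 0.817, -0.001], [0.817, 0.576, 0.0], [0.0, -0.0, -1.0]]
wrist_force: [0.4, -0.3, -1.0]
finger_gap: 0.0384
```

```bash
python3 -m pendant '0 0 0 0 0 -0.1 1; 0 0 0 0 0 -0.2 1; 0 0 0 0 0 -0.4 1; 0 0 0 0 0 -0.5 1;0 0 0 0 0 -0.5 1'
```

```text
t: 13.68
tool_pos: [0.6076, 0.0441, 0.112]
tcp_rot: [[-0.576, 0.817, -0.0], [0.817, 0.576, -0.0], [0.0, -0.0, -1.0]]
wrist_force: [0.3, -0.3, -0.8]
finger_gap: 0.0388
```

```bash
python3 -m pendant '0 0 0 0 0 -0.05 1; 0 0 0 0 0 -0.1 1; 0 0 0 0 0 -0.15 1; 0 0 0 0 0 -0.2 1;0 0 0 0 0 -0.2 1'
```

```text
t: 14.3
tool_pos: [0.6077, 0.0441, 0.1101]
tcp_rot: [[-0.576, 0.817, -0.0], [0.817, 0.576, 0.0], [0.0, -0.0, -1.0]]
wrist_force: [-0.6, 0.1, -1.7]
finger_gap: 0.0387
```

```bash
python3 -m pendant '0 0 0 0 0 -0.05 1; 0 0 0 0 0 -0.05 1; 0 0 0 0 0 -0.1 1; 0 0 0 0 0 -0.1 1;0 0 0 0 0 -0.1 1'
```

```text
t: 14.92
tool_pos: [0.6078, 0.0441, 0.11]
tcp_rot: [[-0.576, 0.817, -0.0], [0.817, 0.576, -0.0], [-0.0, -0.0, -1.0]]
wrist_force: [-3.3, -0.4, 6.0]
finger_gap: 0.0388
```

```bash
python3 -m pendant '0 0 0 0 0 -0.05 1; 0 0 0 0 0 -0.05 1; 0 0 0 0 0 -0.05 1; 0 0 0 0 0 -0.05 1;0 0 0 0 0 -0.05 1'
```

```text
t: 15.55
tool_pos: [0.6078, 0.044, 0.11]
tcp_rot: [[-0.576, 0.817, -0.0], [0.817, 0.576, -0.0], [-0.0, -0.0, -1.0]]
wrist_force: [-5.2, 0.3, 7.5]
finger_gap: 0.0387
```

Contact came at exactly the predicted seat height (TCP 0.110). I'll release and lift straight up.

```bash
python3 -m pendant '0 0 0 0 0 0.1 1; 0 0 0 0 0 0.1 0.4; 0 0 0 0 0 0.1 0.2; 0 0 0 0 0 0.1 0.2;0 0 0 0 0 0.1 0.2'; python3 -m pendant '0 0 0 0 0 1 0.2; 0 0 0 0 0 3 0.2; 0 0 0 0 0 6 0.2; 0 0 0 0 0 9 0.1;0 0 0 0 0 11 0'; python3 -c "
from h import *
s=state();p,d=eyes.camera('wrist');cv2.imwrite('pics/w9.png',p[:,:,::-1]);np.savez('pics/w9.npz',p=p,d=d,**s);print(s['t'],s['tool_pos'],s['wrist_force'],s['moment'])"
```

```text
t: 16.18
tool_pos: [0.6077, 0.0441, 0.1095]
tcp_rot: [[-0.576, 0.817, -0.0], [0.817, 0.576, 0.0], [0.0, -0.0, -1.0]]
wrist_force: [-1.0, -0.1, 0.4]
finger_gap: 0.0681
t: 16.8
tool_pos: [0.6087, 0.044, 0.2234]
tcp_rot: [[-0.576, 0.817, 0.004], [0.817, 0.576, -0.0], [-0.003, 0.003, -1.0]]
wrist_force: [-0.8, -0.4, 0.3]
finger_gap: 0.0853
16.8 [0.60868323 0.04400894 0.2233984 ] [-0.75086411 -0.37922349  0.33892299] [-0.02237833 -0.02183946 -0.01808732]
```

View pics/w9.png

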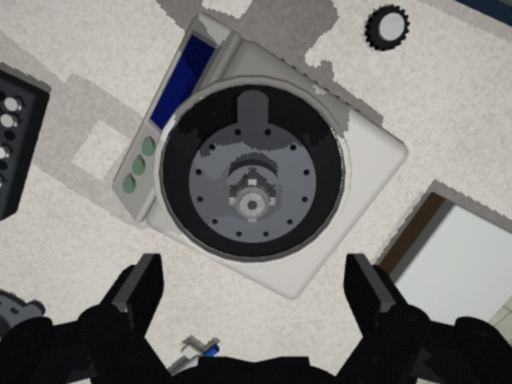

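```bash
python3 - <<'E'
from h import *
z=np.load("pics/w9.npz");d=z["d"];K,T=wparams(z)
vv,uu=np.mgrid[0:384,0:512];P=np.stack([(uu-K[0,2])/K[0,0]*d,(vv-K[1,2])/K[1,1]*d,d],-1)@T[:3,:3].T+T[:3,3]
r=np.hypot(P[...,0]-.6079,P[...,1]-.0443);m=(r>.03)&(r<.05)&(P[...,2]>.098)&(P[...,2]<.13)
A=np.c_[P[m][:,:2]-[.6079,.0443],np.ones(m.sum())];print(m.sum(),np.median(P[m][:,2]),np.linalg.lstsq(A,P[m][:,2],rcond=None)[0])
E
python3 -m pendant '0 0 -0.18 -2 -4 0 0; 0 0 -0.36 -4 -9 0 0; 0 0 -0.54 -6 -14 0 0; 0 0 -0.72 -8 -19 0 0;0 0 -0.9 -10 -25 -1 0';python3 -m pendant '0 0 -0.18 -2 -5 -2 0; 0 0 -0.234 -4 -10 -5 0; 0 0 -0.234 -5.5 -15.5 -8 0; 0 0 -0.234 -5.5 -15.5 -10 0;0 0 -0.234 -5.5 -15.5 -10 0'; python3 -c "
from h import *
s=state();p,d=eyes.camera('wrist');cv2.imwrite('pics/w10.png',p[:,:,::-1]);np.savez('pics/w10.npz',p=p,d=d,**s);print(s['t'],s['tool_pos'],s['wrist_force'],s['moment'])"
```

```text
6199 0.10868230223144948 [ 4.77163554e-05 -9.05957745e-04  1.08659707e-01]
t: 17.48
tool_pos: [0.5078, -0.2059, 0.2107]
tcp_rot: [[0.287, 0.958, 0.002], [0.958, -0.287, -0.001], [-0.0, 0.002, -1.0]]
wrist_force: [0.9, -0.7, -0.2]
finger_gap: 0.0854
t: 18.1
tool_pos: [0.4515, -0.3588, 0.1074]
tcp_rot: [[0.498, 0.867, -0.004], [0.867, -0.498, 0.004], [0.002, -0.005, -1.0]]
wrist_force: [0.1, -0.0, -0.0]
finger_gap: 0.0853
18.1 [ 0.45148916 -0.35875224  0.107365  ] [ 0.06059025 -0.01225382 -0.02889944] [ 0.01251269 -0.00172087 -0.00912156]
```

View pics/w10.png

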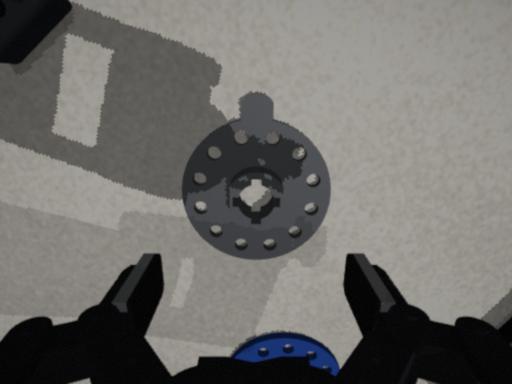

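The guide deck reads 0.1087 m (0.108 expected) and is level. In view is the grey large-hole disc at (256,190), ear up at (256,105). The blue decoy is below at (287,355), clear of the jaws.

```bash
python3 -c "
from fit import *
fit('pics/w10.npz',(160,80,350,275),.06,.008)"
```

```text
mask [  183    94   147   165 13526] n 397 centre [ 0.45230244 -0.36035569] resid 0.0005972834751493713 mean -0.0009373838596317963 earmax 0.07699923100326037 yaw 59.85476040685351
collar 1695 [ 0.45196647 -0.36085959  0.02482453] [ 0.4524999  -0.35999979  0.02634213] deck z 0.008804881634253636
tool [ 0.45148916 -0.35875224  0.107365  ] yaw 60.117464254885945
```

View pics/w10m.png

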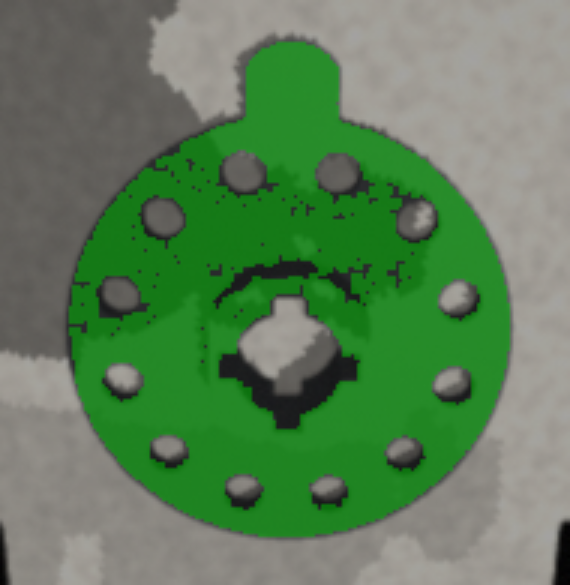

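```bash
python3 -m pendant '0 0 0 -0.04 0.06 -3 0; 0 0 0 -0.04 0.06 -6 0; 0 0 0 -0.04 0.06 -7.5 0; 0 0 0 -0.04 0.06 -7.5 0;0 0 0 -0.04 0.06 -7.5 0'
```

```text
t: 18.77
tool_pos: [0.4537, -0.3596, 0.0365]
tcp_rot: [[0.496, 0.868, 0.002], [0.868, -0.496, -0.002], [-0.001, 0.003, -1.0]]
wrist_force: [-0.5, -0.0, 0.3]
finger_gap: 0.0858
```

```bash
python3 -m pendant '0 0 0.005 -0.1 -0.07 -1 0; 0 0 0.005 -0.1 -0.07 -2 0; 0 0 0.005 -0.1 -0.07 -2.4 0; 0 0 0.005 -0.1 -0.07 -2.4 0;0 0 0.005 -0.1 -0.07 -2.4 0'
```

```text
t: 19.4
tool_pos: [0.4519, -0.3597, 0.011]
tcp_rot: [[0.493, 0.87, 0.0], [0.87, -0.493, -0.0], [-0.0, 0.0, -1.0]]
wrist_force: [-0.1, 0.1, 0.1]
finger_gap: 0.0854
```

```bash
python3 -m pendant '0 0 -0.006 0.03 -0.06 -0.08 0; 0 0 -0.006 0.03 -0.06 -0.08 0; 0 0 -0.006 0.03 -0.06 -0.08 0.5; 0 0 -0.006 0.03 -0.06 -0.08 1;0 0 -0.006 0.03 -0.06 -0.08 1';python3 -m pendant '0 0 0 0 0 0 1; 0 0 0 0 0 0 1; 0 0 0 0 0 0 1; 0 0 0 0 0 0 1;0 0 0 0 0 0 1'
```

```text
t: 20.02
tool_pos: [0.4525, -0.3607, 0.0108]
tcp_rot: [[0.498, 0.867, 0.001], [0.867, -0.498, -0.001], [-0.0, 0.001, -1.0]]
wrist_force: [0.5, -1.5, -2.4]
finger_gap: 0.0389
t: 20.65
tool_pos: [0.4524, -0.3606, 0.0105]
tcp_rot: [[0.498, 0.867, 0.001], [0.867, -0.498, -0.001], [-0.0, 0.001, -1.0]]
wrist_force: [0.6, -0.4, 2.6]
finger_gap: 0.039
```

```bash
python3 -m pendant '0 0 0 0 0 1 1; 0 0 0 0 0 3 1; 0 0 0 0 0 6 1; 0 0 0 0 0 10 1;0 0 0 0 0 14 1';python3 -m pendant '0 0 0 0 0 4 1; 0 0 0 0 0 6 1; 0 0 0 0 0 6 1; 0 0 0 0 0 6 1;0 0 0 0 0 6 1'; python3 -c "
from h import *
s=state();p,d=eyes.camera('wrist');cv2.imwrite('pics/w11.png',p[:,:,::-1]);np.savez('pics/w11.npz',p=p,d=d,**s);print(s['t'],s['tool_pos'],s['wrist_force'],s['moment'])
cv2.imwrite('pics/w11c.png',cv2.convertScaleAbs(cv2.resize(p[215:325,200:310,::-1],(600,600),interpolation=2),alpha=2))"
```

```text
t: 21.28
tool_pos: [0.4516, -0.3597, 0.1518]
tcp_rot: [[0.498, 0.867, -0.0], [0.867, -0.498, 0.0], [0.0, -0.001, -1.0]]
wrist_force: [-0.2, -0.5, -2.9]
finger_gap: 0.0386
t: 21.9
tool_pos: [0.4512, -0.3593, 0.2076]
tcp_rot: [[0.498, 0.867, -0.003], [0.867, -0.498, 0.003], [0.001, -0.004, -1.0]]
wrist_force: [0.3, -0.6, -3.0]
finger_gap: 0.0384
21.9 [ 0.4512235  -0.35930163  0.20760925] [ 0.25682182 -0.55717779 -2.96257258] [ 0.06792341 -0.03118438  0.00400542]
```

View pics/w11.png

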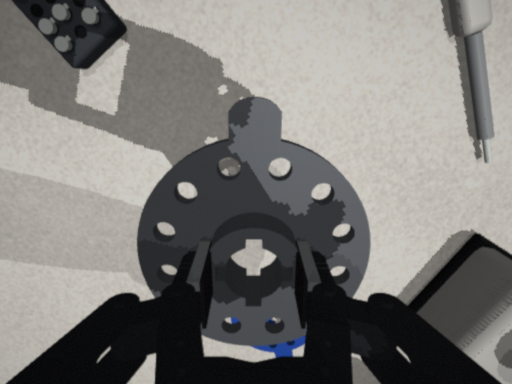

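View pics/w11c.png

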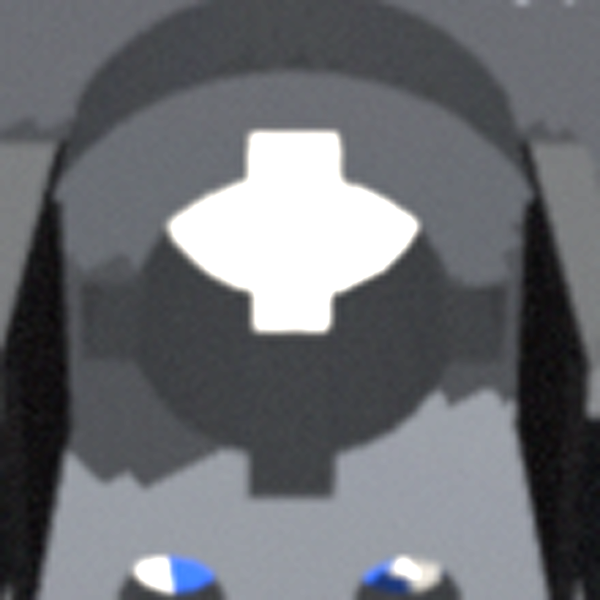

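```bash
python3 - <<'E'
from h import *
z=np.load("pics/w11.npz");k=110/600
f=lambda x,y,h:wonz(z,200+(x+.5)*k-.5,215+(y+.5)*k-.5,h)
R=z["tcp_rot"];t=z["tool_pos"];h=t[2]+.0155
print(R.T@((f(294,130,h)+f(292,496,h))/2-t),R.T@((f(80,320,h)+f(507,320,h))/2-t),np.linalg.norm(f(294,130,h)-f(292,496,h)))
E
python3 -m pendant '0 0 -0.18 1 3 0 1; 0 0 -0.36 2 6 0 1; 0 0 -0.54 3 9 0 1; 0 0 -0.72 4 12 0 1;0 0 -0.9 5 15 0 1';python3 -m pendant '0 0 -0.18 1 3 0 1; 0 0 -0.36 3 6 0 1; 0 0 -0.54 4.5 9 0 1; 0 0 -0.72 6 13 0 1;0 0 -0.9 7 17 0 1';python3 -m pendant '0 0 -0.1 2 4 0 1; 0 0 -0.2 3.6 8 0 1; 0 0 -0.2 3.6 8.2 0 1; 0 0 -0.2 3.6 8.2 -1 1;0 0 -0.2 3.6 8.2 -1 1'
```

```text
[-0.00047107 -0.00017556 -0.01550007] [-0.0004534  -0.00014138 -0.01550019] 0.036117937652970354
t: 22.58
tool_pos: [0.5019, -0.209, 0.209]
tcp_rot: [[0.99, 0.143, -0.001], [0.143, -0.99, 0.001], [-0.001, -0.001, -1.0]]
wrist_force: [0.2, 0.4, -2.1]
finger_gap: 0.0385
t: 23.2
tool_pos: [0.5722, -0.039, 0.2089]
tcp_rot: [[0.727, -0.686, -0.002], [-0.686, -0.727, 0.001], [-0.002, 0.001, -1.0]]
wrist_force: [-0.2, 0.2, -2.8]
finger_gap: 0.0386
t: 23.82
tool_pos: [0.6067, 0.0409, 0.1979]
tcp_rot: [[0.581, -0.814, -0.004], [-0.814, -0.581, 0.0], [-0.002, 0.003, -1.0]]
wrist_force: [-0.2, -0.5, -3.1]
finger_gap: 0.0383
```

```bash
python3 -m pendant '0 0 -0.006 0.1 0.2 0 1; 0 0 -0.006 0.1 0.2 -1 1; 0 0 -0.006 0.1 0.2 -2 1; 0 0 -0.006 0.1 0.2 -2.8 1;0 0 -0.006 0.1 0.2 -2.8 1';python3 -m pendant '0 0 0 0 0 0 1; 0 0 0 0 0 0 1; 0 0 0 0 0 0 1; 0 0 0 0 0 0 1;0 0 0 0 0 0 1'; 
```

```text
t: 24.45
tool_pos: [0.6083, 0.0439, 0.1706]
tcp_rot: [[0.577, -0.817, -0.003], [-0.817, -0.577, 0.0], [-0.002, 0.002, -1.0]]
wrist_force: [0.3, 0.4, -2.9]
finger_gap: 0.0382
t: 25.08
tool_pos: [0.6091, 0.0438, 0.1722]
tcp_rot: [[0.577, -0.817, 0.0], [-0.817, -0.577, -0.0], [0.0, -0.0, -1.0]]
wrist_force: [-0.1, 0.8, -1.8]
finger_gap: 0.0385
```

```bash
python3 -m pendant '0 0 0 -0.08 0 -0.2 1; 0 0 0 -0.08 0 -0.5 1; 0 0 0 -0.08 0 -0.8 1; 0 0 0 -0.08 0 -0.8 1;0 0 0 -0.08 0 -0.8 1'; python3 -c "
from h import *
s=state();p,d=eyes.camera('wrist');np.savez('pics/w12.npz',p=p,d=d,**s);print(s['t'],s['tool_pos'],s['wrist_force'],s['moment'])
cv2.imwrite('pics/w12.png',cv2.convertScaleAbs(cv2.resize(p[215:325,200:310,::-1],(600,600),interpolation=2),alpha=2))"
```

```text
t: 25.7
tool_pos: [0.6083, 0.0438, 0.1641]
tcp_rot: [[0.577, -0.817, 0.0], [-0.817, -0.577, 0.0], [0.0, -0.0, -1.0]]
wrist_force: [0.1, -0.5, -2.4]
finger_gap: 0.0386
25.7 [0.60830687 0.04382473 0.16409456] [ 0.05763549 -0.4807832  -2.38963481] [-0.02874126 -0.01093665 -0.02466214]
```

View pics/w12.png

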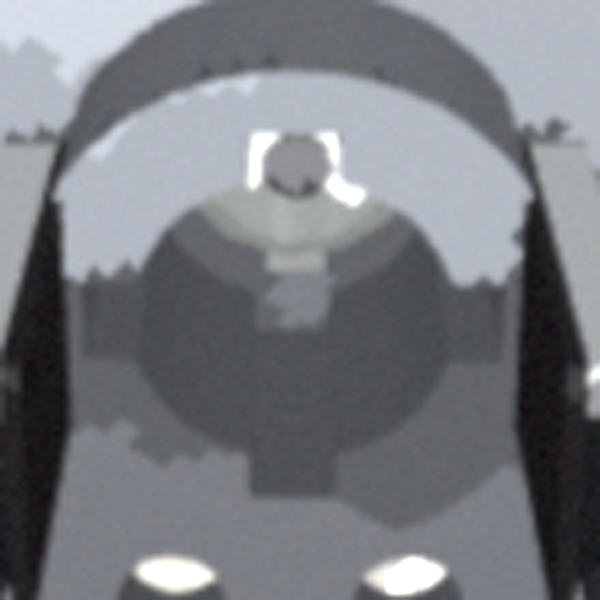

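```bash
python3 - <<'E'
from h import *
s=state();k=110/600
f=lambda x,y,h:wonz(s,200+(x+.5)*k-.5,215+(y+.5)*k-.5,h)
R=np.array(s["tcp_rot"]);t=s["tool_pos"];g=lambda *a:R.T@(f(*a)-t)
print("yaw",np.degrees(np.arctan2(R[1,0],R[0,0])))
hub=g(297,166,.153);sp=g(296,271,.145);sl=g(292.5,329,.1536)+[.0179,0,0]
print(hub,sp+[.017,0,0],sl,g(292,496,.1796)+[.0179,0,0]); print("move",R@(hub-sl),R@(sp+[.017,0,0]-sl))
E
```

```text
yaw -54.787953001148374
[-0.0010829   0.00027836  0.01119199] [-0.00104956  0.00023256  0.01918968] [-0.00167128 -0.00014805  0.01058954] [-0.00162082 -0.00021275 -0.01541045]
move [-8.99799986e-06 -7.26605746e-04 -6.02446173e-04] [ 4.93695778e-05 -7.27554573e-04 -8.60012299e-03]
```

```bash
python3 - <<'E'
from h import *
s=state();k=110/600
f=lambda x,y,h:wonz(s,200+(x+.5)*k-.5,215+(y+.5)*k-.5,h)
R=np.array(s["tcp_rot"]);t=s["tool_pos"];g=lambda *a:R.T@(f(*a)-t)
print(g(294,130,.1796),g(292,496,.1796),g(82,320,.1796),g(505,320,.1796))
E
```

```text
[ 1.66189460e-02 -9.11177201e-05 -1.54055276e-02] [-0.01952082 -0.00021275 -0.01541045] [-0.00144755 -0.01816537 -0.01540496] [-0.00141653  0.01795681 -0.01541102]
```

```bash
python3 -m pendant '0 0 0 -0.01 -0.06 0 1; 0 0 0 -0.01 -0.06 -0.2 1; 0 0 0 -0.01 -0.06 -0.5 1; 0 0 0 -0.01 -0.06 -0.7 1;0 0 0 -0.01 -0.06 -0.7 1'; python3 -m pendant '0 0 0 0 0 -0.1 1; 0 0 0 0 0 -0.2 1; 0 0 0 0 0 -0.3 1; 0 0 0 0 0 -0.4 1;0 0 0 0 0 -0.4 1'; python3 -c "
from h import *
s=state();p,d=eyes.camera('wrist');print(s['tool_pos'],s['wrist_force'],s['moment'])
cv2.imwrite('pics/w13.png',cv2.convertScaleAbs(cv2.resize(p[215:325,200:310,::-1],(600,600),interpolation=2),alpha=2))"
```

```text
t: 26.38
tool_pos: [0.6079, 0.0432, 0.1567]
tcp_rot: [[0.577, -0.817, -0.001], [-0.817, -0.577, 0.0], [-0.0, 0.001, -1.0]]
wrist_force: [0.7, 0.1, -3.1]
finger_gap: 0.0387
t: 27.0
tool_pos: [0.6081, 0.0432, 0.153]
tcp_rot: [[0.577, -0.817, -0.0], [-0.817, -0.577, 0.0], [-0.0, 0.0, -1.0]]
wrist_force: [-0.2, -0.5, -2.5]
finger_gap: 0.0382
[0.60808866 0.04321922 0.15296572] [-0.18977969 -0.46466302 -2.51529267] [-0.02152523  0.04491372  0.04352485]
```

View pics/w13.png

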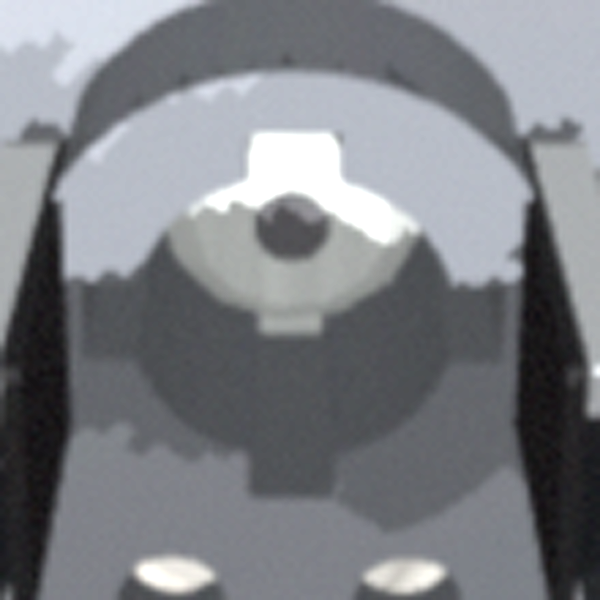

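Underside is at 0.1425, so the splines are engaged and centred (hole at (292,227), spline at (291,325)) with no added force. I'll ease it down.

```bash
python3 -m pendant '0 0 0 0 0 -0.1 1; 0 0 0 0 0 -0.3 1; 0 0 0 0 0 -0.5 1; 0 0 0 0 0 -0.7 1;0 0 0 0 0 -0.7 1'
```

```text
t: 27.68
tool_pos: [0.608, 0.0432, 0.1457]
tcp_rot: [[0.577, -0.817, -0.001], [-0.817, -0.577, 0.0], [-0.0, 0.0, -1.0]]
wrist_force: [-0.6, 0.5, -2.7]
finger_gap: 0.0384
```

```bash
python3 -m pendant '0 0 0 0 0 -0.1 1; 0 0 0 0 0 -0.2 1; 0 0 0 0 0 -0.3 1; 0 0 0 0 0 -0.4 1;0 0 0 0 0 -0.4 1'
```

```text
t: 28.3
tool_pos: [0.6081, 0.0432, 0.142]
tcp_rot: [[0.577, -0.817, -0.0], [-0.817, -0.577, 0.0], [-0.0, 0.0, -1.0]]
wrist_force: [0.6, -0.9, -2.8]
finger_gap: 0.0385
```

```bash
python3 -m pendant '0 0 0 0 0 -0.05 1; 0 0 0 0 0 -0.1 1; 0 0 0 0 0 -0.15 1; 0 0 0 0 0 -0.2 1;0 0 0 0 0 -0.2 1'
```

```text
t: 28.92
tool_pos: [0.6081, 0.0432, 0.14]
tcp_rot: [[0.577, -0.817, -0.0], [-0.817, -0.577, 0.0], [-0.0, 0.0, -1.0]]
wrist_force: [0.4, 0.7, -3.5]
finger_gap: 0.0386
```

```bash
python3 -m pendant '0 0 0 0 0 -0.05 1; 0 0 0 0 0 -0.05 1; 0 0 0 0 0 -0.1 1; 0 0 0 0 0 -0.1 1;0 0 0 0 0 -0.1 1'
```

```text
t: 29.55
tool_pos: [0.6082, 0.0432, 0.1395]
tcp_rot: [[0.577, -0.817, 0.0], [-0.817, -0.577, -0.0], [0.0, -0.0, -1.0]]
wrist_force: [-1.2, 0.4, -0.3]
finger_gap: 0.0384
```

```bash
python3 -m pendant '0 0 0 0 0 -0.03 1; 0 0 0 0 0 -0.05 1; 0 0 0 0 0 -0.05 1; 0 0 0 0 0 -0.05 1;0 0 0 0 0 -0.05 1'
```

```text
t: 30.18
tool_pos: [0.6083, 0.0432, 0.1395]
tcp_rot: [[0.577, -0.817, 0.0], [-0.817, -0.577, -0.0], [0.0, -0.0, -1.0]]
wrist_force: [-3.5, -0.7, 5.5]
finger_gap: 0.0385
```

Contact came at TCP 0.1395, exactly as predicted. Relieve, release, lift and look.

```bash
python3 -m pendant '0 0 0 0 0 0.1 1; 0 0 0 0 0 0.1 0.4; 0 0 0 0 0 0.1 0.2; 0 0 0 0 0 0.1 0.2;0 0 0 0 0 0.1 0.2'; python3 -m pendant '0 0 0 0 0 1 0.2; 0 0 0 0 0 3 0.2; 0 0 0 0 0 6 0.2; 0 0 0 0 0 9 0.1;0 0 0 0 0 11 0'; python3 -m pendant '0 0 0 0 0 0 0; 0 0 0 0 0 0 0; 0 0 0 0 0 0 0; 0 0 0 0 0 0 0;0 0 0 0 0 0 0'; python3 - <<'E'
from h import *
s=state();p,d=eyes.camera('wrist');cv2.imwrite('pics/w14.png',p[:,:,::-1]);np.savez('pics/w14.npz',p=p,d=d,**s);print(s['t'],s['tool_pos'],s['wrist_force'])
p2,_=eyes.camera('scene');cv2.imwrite('pics/s14.png',cv2.resize(p2[120:260,220:380,::-1],(686,600),interpolation=2))
K,T=wparams(s)
vv,uu=np.mgrid[0:384,0:512];P=np.stack([(uu-K[0,2])/K[0,0]*d,(vv-K[1,2])/K[1,1]*d,d],-1)@T[:3,:3].T+T[:3,3]
r=np.hypot(P[...,0]-.6079,P[...,1]-.0443);m=(r>.03)&(r<.056)&(P[...,2]>.13)&(P[...,2]<.16)
A=np.c_[P[m][:,:2]-[.6079,.0443],np.ones(m.sum())];print(m.sum(),np.median(P[m][:,2]),np.linalg.lstsq(A,P[m][:,2],rcond=None)[0])
E
```

```text
t: 30.8
tool_pos: [0.6083, 0.0432, 0.1396]
tcp_rot: [[0.577, -0.817, 0.0], [-0.817, -0.577, 0.0], [0.0, -0.0, -1.0]]
wrist_force: [-0.8, -0.3, 0.2]
finger_gap: 0.0682
t: 31.42
tool_pos: [0.6091, 0.0431, 0.2534]
tcp_rot: [[0.577, -0.817, 0.004], [-0.817, -0.577, -0.0], [0.003, -0.003, -1.0]]
wrist_force: [0.1, -0.7, -0.3]
finger_gap: 0.0853
t: 32.05
tool_pos: [0.608, 0.0432, 0.249]
tcp_rot: [[0.577, -0.817, -0.001], [-0.817, -0.577, 0.0], [-0.001, 0.001, -1.0]]
wrist_force: [-1.1, 0.0, -0.2]
finger_gap: 0.0856
32.05 [0.60798184 0.04321881 0.2489509 ] [-1.11212287  0.01114267 -0.1638365 ]
8273 0.13763945202298444 [ 0.00144027 -0.00327427  0.13746174]
```

View pics/w14.png

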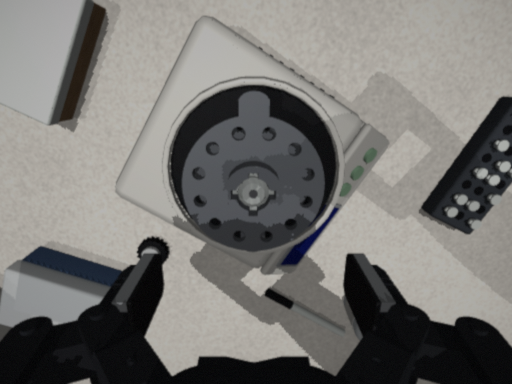

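View pics/s14.png

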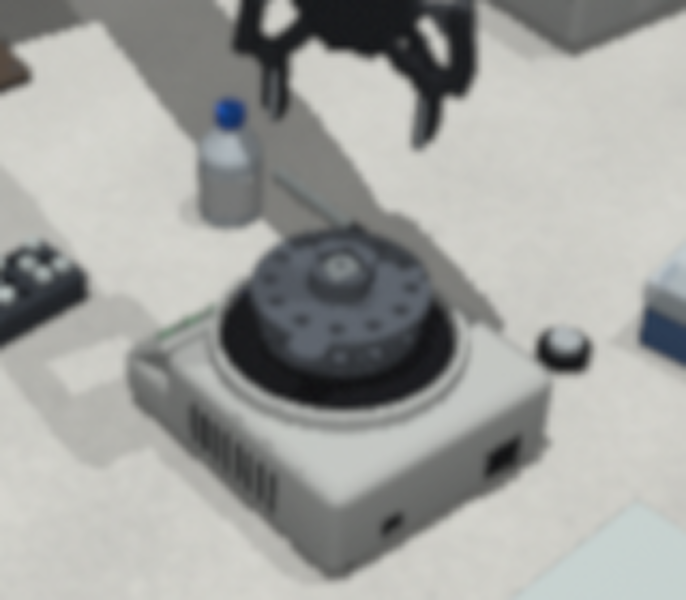

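The tube deck reads 0.1376 m (0.137 expected) and is level. Its ear points to −55°, opposite the guide's 125°. The gripper is well clear, so I'm handing in.

```bash
python3 -c "
from plant import robot
print(robot.finish_job())"
```

```text
the job is handed in; nothing more can be done
None
```

The tube carrier is built up on the hub, released and handed in after about 32 s of the 72 s. No verdict is reported.

**What I did:** The splines showed at 35° in the wrist camera, so I set the guide disc with its ear at 125° and lowered it in small steps. Then I set the tube disc on top with its ear at about −55°. I aligned each disc to the splines by sight, not by turning it under pressure. Both slid on with no added force until they touched bottom.

**Last checks:**
- **Guide disc:** it touched bottom at the predicted height. Its deck measured 108.7 mm above the bench, against 108 expected, and was level. I last measured it before the tube disc went on; nothing afterwards suggests it moved.
- **Tube disc:** it also touched bottom at the predicted height. Its deck measured 137.6 mm, against 137 expected, and was level within about 0.004 rad.
- **Forces:** the highest wrist reading at any check was about 9 N.
- **Bystanders:** I saw nothing displaced, but I judged that from the pictures only.
- **Gripper:** it is open and well clear of the carrier.

Several moves settled 1–2 mm off at first, and I corrected them before gripping or inserting. A first camera estimate of the tube disc's position in the hand was about 1 mm off because the tool was slightly tilted; I measured it again level before inserting. No check failed.

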